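# Set the neck-marking gauge to its red stop

## Task

Set the violin-neck marking gauge: press down the yellow pad in the middle of the steel carriage to free its brake and, keeping it pressed, push the carriage along the rail until it rests against the red stop. Then let the pad spring back up and take the hand away. Do not force the carriage against its brake, and leave the jar, the chisel and the little plane where they are.

Things in the scene. Friction and masses are not known exactly. Their poses are not given: they have to be found in the camera images.
- gauge: The fixed marking gauge: plywood board 160 x 500 x 18 mm on the bench carrying a straight aluminium rail 44 mm wide, 440 mm long, whose top is 38 mm above the bench. Origin on the bench under the rail's middle; its y axis runs along the rail, its x axis points across the board to a violin neck clamped beside the rail (neck centre line 73 mm from the rail's, top 48 mm above the bench; scroll, up to 60 mm high, at y = +195 mm). The board reaches from x = -45 to +115 mm.
- carriage_mid (a point): Middle of the steel carriage on the rail's centre line, 51 mm above the bench. The carriage is 90 mm long along the rail and 50 mm wide, with a 10 mm thick wall across each end whose top is 66 mm above the bench; the 70 mm between the walls is open above and to both sides and holds the yellow pad. A thin brass pointer reaches 87 mm from the centre to +x over the neck, 51 mm above the bench. Carriage mass about 0.25 kg.
- carriage (a joint): Place of the carriage along the rail in m: 0 at the rail's middle, growing towards the gauge's +y. The brake holds it against about 18 N (15 to 22 N); with the pad pressed it slides with about 1 N.
- pad_top (a point): Middle of the flat top of the yellow brake pad (40 mm across the rail, 50 mm along it), 58.5 mm above the bench when up, 7.5 mm below the tops of the end walls. Rides with the carriage.
- brake_pad (a joint): How far the pad is pressed down, in m: 0 up (brake on), 0.005 at the bottom. Springy: about 6 N just frees the brake, about 10 N takes it to the bottom; it springs back up when let go.
- red_stop: The red stop, the target: block fixed across the rail, 24 mm along the rail, 52 mm across, its top 58.5 mm above the bench with a low round red screw head on it (to 65.5 mm). Origin at the block's centre in plan, 38.5 mm above the bench. With the carriage against it, the centres of carriage and stop are 57 mm apart along the rail. It may be at either end of the rail.
- blue_stop: The blue stop, of the same shape, at the other end of the rail; not wanted now.
- varnish_jar: Bystander: amber jar of varnish with a black cap, 52 mm across, 70 mm high, loose; origin under its centre.
- chisel: Bystander: chisel with a round wooden handle, 200 mm long along its x axis, 26 mm high, loose, lying on the bench; origin on the bench under its middle.
- finger_plane: Bystander: small brass plane, 24 x 75 mm, 41 mm high, loose; origin under its centre.

How it is judged:
By the outcome, as a careful person would: the job done as asked, in the order asked, and still so for the second after the job is handed in, with the robot touching nothing.
It also fails if it takes over 38 s, if anything falls off the work surface, if the arm or the gripper's body presses on something with over 40 N, if the wrist force passes 120 N, or if a joint passes its speed limit or range.

## Robot

A 6-joint arm with a two-finger parallel gripper is mounted at the origin on the work surface. World frame = base frame: x ahead of the robot, y to its left, z up, the work surface at z = 0. Lengths are in mm, angles in rad, forces in N, time in s.
With the tool pointing down it reaches from about 375 to 925 mm from the base axis. Payload 5.7 kg.
Tool frame: the origin (TCP) lies midway between the tips of the shut fingers; the grasp point (between the pads) lies 19 mm behind it; z points along the fingers, y is the line along which they close (so a half turn about z gives the same grasp; the last joint's range is limited). The gripper opens to 88 mm and grips with 3 to 60 N. Pads are 20 mm wide; open, the fingers measure 115 mm over their backs; the gripper's body (75 mm by 178 mm) begins 61 mm behind the grasp point.
Start: joints at [1.167, 0.359, 1.51, -0, 1.272, -0.115], TCP at [170.874, 575.121, 222.623] pointing down, gripper open.
Joint ranges: [-2.97, 2.97], [-1.01, 2.36], [0.21, 2.38], [-0.96, 4.11], [0.2, 2.71], [-2.98, 2.98]. Speed limits (rad/s): [2.39, 2.39, 3.14, 3.14, 3.14, 3.14].

## Interface

Orientations are given as a unit quaternion [w, x, y, z].
In Python, from cell import r gives the robot as it stands.
- The arm moves only by the shell command python3 -m creep 'ROWS' [FORCE]. ROWS is JSON, a list of rows, each a list of 5 numbers: the gripper's target within -1 to 1 (shut at 1, half-way at 0, fully open at -1), then the shift along the tool's x, y, z in mm, then the turn about the tool's z in rad. A call has 1 to 8 rows; each row shifts and turns the commanded pose from where the row before left it, along the tool's axes as they then stand; what a row does not reach is not made up. A row lasts 1/12 s, in which the tool goes at most 41.7 mm and 7.16 degrees, less where a joint would pass 70% of its speed; a pose out of reach is approached as far as the arm can. A call with a gripper value outside its range is refused whole. The fingers move at their own pace and stop on an object; FORCE is the grip in N (left out, the last holds). Time passes only in rows, so rows that do not move let the fingers close. It gives the time, the measured TCP pose, the force, the opening and the grip force at its end, in the units of the state.
- r.get_state(): the state, without advancing time (a new reading comes with each control period).
- r.grab_frame(name): name is "scene" or "top" or "wrist"; returns the picture (384x512x3 uint8, red, green, blue); there is no depth.
- r.camera_params(name): a dict with "fx", "fy", "cx", "cy" (pixels), "origin" and "rotation" of the camera in the world. Camera axes: x right, y up, looking along -z (the intrinsics and any distortion apply to the point x, -y, -z); pixel columns grow to the right and rows downward; lengths in mm; the calibration is good to about 2 mm. A picture is of the moment at which its call begins: read the wrist's pose just before it. camera_params takes no time and is no camera call; for the wrist camera it gives the pose at the moment of the call.
- r.sign_off(): hands the job in; it is judged then, once.
The state is a dict: "time": time; "qpos": joint angles; "qvel": joint speeds; "tau": joint torques, N m; "ee_pos": TCP position; "tcp_rot": TCP orientation; "contact_force": force on the tool from outside, world axes, zero at the start; "torque": the same for the moment, N m; "width": opening from 0.0 (shut) to 1.0 (fully open); "finger_force": force on a finger pad.
Only numpy, scipy, OpenCV 4.12 (cv2) and the standard library are available. Lean on these libraries where they do the work, as an engineer would, in place of code of your own. Each camera call takes 0.05 s, during which the arm holds its last target. There are 200 camera calls.

## Working session

There is one attempt and no reset: what is moved stays moved. The work goes in short steps, Python scripts to look and compute and a shell command to move; the robot and the scene stay as the last step left them, time stands still between calls to the robot, and variables do not carry over. Pictures are saved under pics/ and viewed, at most 10 in all, crops included, and the job is handed in when it is done.

```bash
ls; mkdir -p pics; python3 - <<'E'
from cell import r
import cv2,numpy as np
s=r.get_state();print(s)
for n in("scene","top"):
    f=r.grab_frame(n);cv2.imwrite(f"pics/{n}0.png",f[...,::-1]);p=r.camera_params(n);print(n,p)
E
```

```text
pics
{'time': 0.0, 'qpos': array([ 1.16689354e+00,  3.59453389e-01,  1.51139342e+00,  2.17178383e-05,
        1.27249974e+00, -1.15047063e-01]), 'qvel': array([-0.00014253,  0.00093145,  0.00069035,  0.00051144,  0.00122945,
        0.00010416]), 'tau': array([ 9.69919238e-04, -5.15379882e+01, -2.70722830e+01,  6.76764711e-02,
        3.47714801e-02, -1.59251808e-04]), 'ee_pos': array([170.61848622, 574.53348093, 221.85516993]), 'tcp_rot': array([-2.35029992e-04,  1.43929383e-01,  9.89587572e-01, -8.44927871e-04]), 'contact_force': array([-0.33914593,  0.97312984, -0.4494609 ]), 'torque': array([-0.00362625,  0.0166634 ,  0.02203522]), 'finger_force': 0.0, 'width': 1.0025595306017696}
scene {'fx': 375.6012203641004, 'fy': 375.6012203641004, 'cx': 251.89912289897168, 'cy': 188.61727908971287, 'origin': array([ 943.49055608, -499.16315975,  454.39489952]), 'rotation': array([0.82756047, 0.47402516, 0.14710233, 0.26230655])}
top {'fx': 484.4309491347967, 'fy': 484.4309491347967, 'cx': 258.45631986348036, 'cy': 187.50537195296766, 'origin': array([ 3.89742929e+02, -9.81584919e-01,  1.04680368e+03]), 'rotation': array([ 0.73918435,  0.07687336, -0.07143785, -0.6652771 ])}
```

View pics/top0.png

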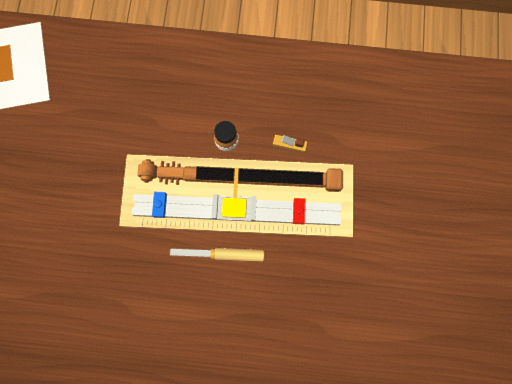

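View pics/scene0.png

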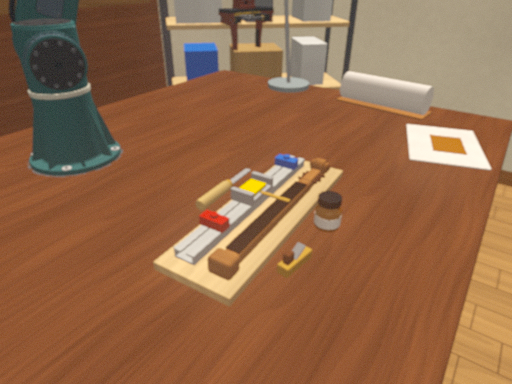

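The top view shows the yellow pad near pixel (234,208), the red stop at (299,211) and the blue stop at (159,204). The neck lies above the rail in the picture, with the jar at (226,135), the plane at (290,142) and the chisel at (217,254). The scene view shows the same layout. Next I'll measure by colour.

```bash
cat > h.py <<'E'
import cv2,numpy as np
from scipy.spatial.transform import Rotation as R
def rot(q): return R.from_quat(np.r_[q[1:],q[0]])
def mask(f,c):
    h=cv2.cvtColor(f,cv2.COLOR_RGB2HSV);H,S,V=cv2.split(h)
    lo={'yellow':(27,33),'blue':(100,125),'red':(0,4)}[c]
    m=((H>=lo[0])&(H<=lo[1])&(S>(200 if c!='blue' else 150))&(V>100)).astype(np.uint8)
    n,l,st,ce=cv2.connectedComponentsWithStats(m)
    return l,st,ce
def blob(f,c,roi=None):
    l,st,ce=mask(f,c);a=st[:,4].copy();a[0]=0
    if roi is not None:
        for i in range(1,len(a)):
            if not(roi[0]<ce[i][0]<roi[2] and roi[1]<ce[i][1]<roi[3]): a[i]=0
    i=a.argmax();m=(l==i).astype(np.uint8)
    k=max(cv2.findContours(m,cv2.RETR_EXTERNAL,2)[0],key=cv2.contourArea)
    return ce[i],st[i],cv2.minAreaRect(k)
def ray(p,uv):
    d=np.array([(uv[0]-p['cx'])/p['fx'],-(uv[1]-p['cy'])/p['fy'],-1.])
    return p['origin'],rot(p['rotation']).apply(d)
def onplane(p,uv,z):
    o,d=ray(p,uv);return o+d*(z-o[2])/d[2]
def tri(p1,u1,p2,u2):
    A=[];b=[]
    for o,d in(ray(p1,u1),ray(p2,u2)):
        d=d/np.linalg.norm(d);M=np.eye(3)-np.outer(d,d);A.append(M);b.append(M@o)
    return np.linalg.lstsq(np.vstack(A),np.hstack(b),rcond=None)[0]
E
python3 - <<'E'
from cell import r
from h import *
np.set_printoptions(precision=1,suppress=True)
P={n:r.camera_params(n) for n in("top","scene")}
F={n:cv2.imread(f"pics/{n}0.png")[...,::-1].copy() for n in P}
roi=(100,140,380,280)
for c,z in(("yellow",58.5),("red",58.5),("blue",58.5)):
    a=blob(F['top'],c,roi);b=blob(F['scene'],c,roi)
    print(c,a[0],a[1][4],b[0],b[1][4],onplane(P['top'],a[0],z),onplane(P['scene'],b[0],z),tri(P['top'],a[0],P['scene'],b[0]))
    print([onplane(P['top'],q,z)[:2] for q in cv2.boxPoints(a[2])])
E
```

```text
yellow [233.7 207.1] 421 [252. 181.] 1 [553.1  64.4  58.5] [541.1  79.5  58.5] [551.6  63.9  69. ]
[array([569.7,  90.7]), array([574.7,  43.3]), array([537.2,  39.1]), array([532.2,  86.2])]
red [298.7 210.4] 253 [213.7 217.1] 147 [560.5 -70.   58.5] [561.4 -72.4  58.5] [560.4 -70.4  57.1]
[array([534. , -60.4]), array([584.3, -58.1]), array([585.6, -79.7]), array([535.3, -81.8])]
blue [158.7 204.1] 295 [291.7 160. ] 24 [543.2 219.4  58.5] [559.4 218.7  58.5] [549.4 224.7  51.7]
[array([517.4, 230. ]), array([568.8, 233.5]), array([569.4, 208.6]), array([518. , 205.3])]
```

```bash
python3 -m creep '[[1,0,0,0,-0.117],[1,0,0,0,-0.117],[1,0,0,0,-0.117],[1,-22,-33,0,0],[1,-22,-33,0,0],[1,-22,-33,0,0],[1,-22,-33,0,0],[1,-22,-33,0,0]]' 10; python3 -m creep '[[1,-22,-33,0,0],[1,-22,-33,0,0],[1,-22,-33,0,0],[1,-22,-33,0,0],[1,-22,-33,0,0],[1,-22,-33,0,0],[1,-22,-33,0,0],[1,-22,-33,0,0]]'
```

```text
time: 0.77
ee_pos: [291.3, 415.6, 222.3]
tcp_rot: [-0.0, -0.031, 1.0, -0.0]
contact_force: [0.3, 0.8, 0.9]
width: 0.434
finger_force: 0.0
time: 1.43
ee_pos: [483.5, 162.9, 222.4]
tcp_rot: [-0.0, -0.031, 1.0, -0.0]
contact_force: [0.6, -0.1, 1.3]
width: 0.008
finger_force: 0.0
```

```bash
python3 -m creep '[[1,-21,-33,0,0],[1,-21,-33,0,0],[1,-16,-28,20,0],[1,0,0,20,0],[1,0,0,0,0],[1,0,0,0,0]]'; python3 - <<'E'
from cell import r
from h import *
np.set_printoptions(precision=1,suppress=True)
s=r.get_state();p=r.camera_params("wrist");f=r.grab_frame("wrist");print(s['ee_pos'],s['contact_force'],p)
cv2.imwrite("pics/w1.png",f[...,::-1])
for c in("yellow","red","blue"):
    a=blob(f,c);print(c,a[0],a[1],onplane(p,a[0],58.5),[onplane(p,q,58.5)[:2] for q in cv2.boxPoints(a[2])])
E
```

```text
time: 1.93
ee_pos: [545.1, 74.4, 181.5]
tcp_rot: [-0.002, -0.031, 1.0, 0.0]
contact_force: [0.1, 0.2, 1.3]
width: 0.009
finger_force: 0.0
[545.1  74.4 181.5] [0.1 0.2 1.3] {'fx': 267.8954692917919, 'fy': 267.8954692917919, 'cx': 253.92279938718264, 'cy': 188.73029913837445, 'origin': array([473.5,  69. , 343. ]), 'rotation': array([ 0.7, -0.1, -0.1,  0.7])}
yellow [255.5 191.5] [     0      0    512    384 196608] [553.3  75.8  58.5] [array([ 383.9, -170.9]), array([355.7, 300.5]), array([804.7, 441.9]), array([ 845.3, -256.2])]
red [255.5 191.5] [     0      0    512    384 196608] [553.3  75.8  58.5] [array([ 383.9, -170.9]), array([355.7, 300.5]), array([804.7, 441.9]), array([ 845.3, -256.2])]
blue [385.6 189.7] [373 167  27  46 906] [542.8 218.8  58.5] [array([569.4, 208.2]), array([516.1, 205.8]), array([517.9, 228.7]), array([571.3, 232.2])]
```

View pics/w1.png

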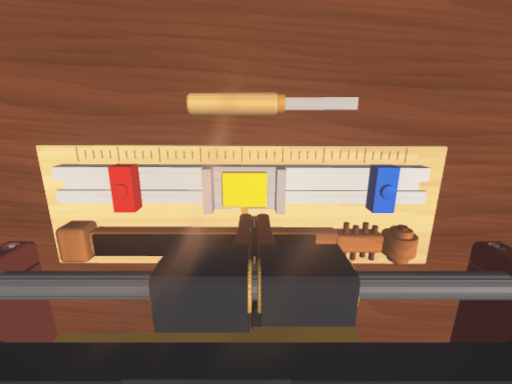

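The wrist view shows the pad centred near (244,189), the end walls at (207,190) and (281,190), the red stop at (125,188), the blue stop at (384,189) and the shut fingertips near (255,218). I'll loosen the masks and refine.

```bash
sed -i "s/'yellow':(27,33)/'yellow':(26,33)/; s/'red':(0,4)/'red':(0,3)/; s/S>(200 if c!='blue' else 150)/S>(215 if c!='blue' else 150)/" h.py; python3 - <<'E'
from cell import r
from h import *
np.set_printoptions(precision=1,suppress=True)
f=cv2.imread("pics/w1.png")[...,::-1].copy();p=r.camera_params("wrist")
h=cv2.cvtColor(f,cv2.COLOR_RGB2HSV);print(h[190,245],h[175,125],h[205,125])
for c,roi in(("yellow",(200,160,290,215)),("red",(100,150,150,220))):
    a=blob(f,c,roi);print(c,a[0],a[1],onplane(p,a[0],58.5),[onplane(p,q,58.5)[:2] for q in cv2.boxPoints(a[2])])
E
```

```text
[ 27 192 246] [  2 191 231] [  2 192 231]
yellow [255.5 191.5] [     0      0    512    384 196608] [554.6  76.4  58.5] [array([ 384.9, -171.1]), array([356.2, 301.4]), array([807.3, 445. ]), array([ 849. , -257.3])]
red [255.5 191.5] [     0      0    512    384 196608] [554.6  76.4  58.5] [array([ 384.9, -171.1]), array([356.2, 301.4]), array([807.3, 445. ]), array([ 849. , -257.3])]
```

```bash
sed -i "s/S>(215 if c!='blue' else 150)/S>(180 if c!='blue' else 150)/" h.py; python3 - <<'E'
from cell import r
from h import *
np.set_printoptions(precision=1,suppress=True)
f=cv2.imread("pics/w1.png")[...,::-1].copy();p=r.camera_params("wrist")
B={}
for c,roi in(("yellow",(200,160,290,215)),("red",(100,150,150,220)),("blue",(360,150,410,220))):
    a=blob(f,c,roi);B[c]=onplane(p,a[0],58.5);print(c,a[0],a[1],B[c],[onplane(p,q,58.5)[:2] for q in cv2.boxPoints(a[2])])
y=(B['blue']-B['red'])[:2];y/=np.linalg.norm(y);s=r.get_state();e=s['ee_pos']
print(y,"travel",(B['yellow']-B['red'])[:2]@y-57)
d=rot(s['tcp_rot']).inv().apply(np.r_[B['yellow'][:2]-e[:2],0]);print("tool shift to pad",d,e)
E
```

```text
yellow [244.2 189.8] [ 223  174   43   33 1396] [553.4  63.9  58.5] [array([537. ,  39.9]), array([534.2,  85.5]), array([570.9,  88.1]), array([573.7,  41. ])]
red [123.9 188.4] [ 109  165   33   47 1109] [559.8 -68.7  58.5] [array([536.8, -83.8]), array([531.5, -53.5]), array([584.2, -50.6]), array([589.8, -82.4])]
blue [385.6 189.7] [373 167  27  46 906] [543.9 219.9  58.5] [array([570.6, 209.4]), array([517.1, 206.8]), array([518.8, 229.8]), array([572.5, 233.5])]
[-0.1  1. ] travel 75.75564329206367
tool shift to pad [ -6.8 -11.5  -0. ] [545.8  74.9 182.6]
```

```bash
python3 -m creep '[[1,-7,-20,0,0],[1,0,0,30,0],[1,0,0,30,0],[1,0,0,30,0],[1,0,0,20,0],[1,0,0,0,0],[1,0,0,0,0],[1,0,0,0,0]]'
```

```text
time: 2.65
ee_pos: [556.2, 55.7, 74.5]
tcp_rot: [0.001, -0.032, 0.999, -0.0]
contact_force: [0.2, 0.1, 0.4]
width: 0.006
finger_force: 0.0
```

```bash
python3 -m creep '[[1,2,0,5,0],[1,0,0,5,0],[1,0,0,2,0],[1,0,0,0,0],[1,0,0,0,0]]';python3 -m creep '[[1,0,0,2,0],[1,0,0,0,0],[1,0,0,0,0]]';python3 -m creep '[[1,0,0,2,0],[1,0,0,0,0],[1,0,0,0,0]]'
```

```text
time: 3.07
ee_pos: [552.9, 54.8, 60.7]
tcp_rot: [-0.0, -0.031, 1.0, -0.0]
contact_force: [0.2, 1.4, -0.2]
width: 0.005
finger_force: 0.0
time: 3.32
ee_pos: [553.3, 54.8, 58.8]
tcp_rot: [0.0, -0.031, 1.0, -0.0]
contact_force: [-0.2, -1.0, 1.6]
width: 0.005
finger_force: 0.5
time: 3.57
ee_pos: [553.3, 54.8, 56.9]
tcp_rot: [0.0, -0.031, 1.0, -0.0]
contact_force: [-0.2, 0.2, 3.4]
width: 0.003
finger_force: 2.0
```

```bash
python3 -m creep '[[1,0,0,2,0],[1,0,0,0,0],[1,0,0,0,0]]';python3 -m creep '[[1,0,0,1.5,0],[1,0,0,0,0],[1,0,0,0,0]]'
```

```text
time: 3.82
ee_pos: [553.3, 54.8, 55.0]
tcp_rot: [0.0, -0.031, 1.0, -0.0]
contact_force: [-0.6, -0.3, 6.2]
width: 0.007
finger_force: 3.0
time: 4.07
ee_pos: [553.4, 54.8, 53.8]
tcp_rot: [0.0, -0.031, 1.0, -0.0]
contact_force: [-0.9, -0.5, 7.8]
width: 0.007
finger_force: 4.2
```

```bash
python3 -m creep '[[1,0,0,0.5,0],[1,0,0,0,0],[1,0,0,0,0]]'
```

```text
time: 4.32
ee_pos: [553.4, 54.8, 53.7]
tcp_rot: [0.001, -0.031, 1.0, -0.0]
contact_force: [-2.7, -0.3, 12.6]
width: 0.004
finger_force: 6.2
```

```bash
python3 -m creep '[[1,0,0,0.4,0],[1,0,0,0,0],[1,0,-2,0,0],[1,0,-3,0,0],[1,0,-3,0,0],[1,0,-3,0,0]]'; python3 -m creep '[[1,0,-3,0,0],[1,0,-3,0,0],[1,0,-3,0,0]]'
```

```text
time: 4.82
ee_pos: [554.0, 44.0, 53.6]
tcp_rot: [0.001, -0.031, 1.0, 0.0]
contact_force: [-2.6, 0.7, 15.2]
width: 0.006
finger_force: 7.9
time: 5.07
ee_pos: [554.6, 34.9, 53.6]
tcp_rot: [0.001, -0.031, 1.0, 0.0]
contact_force: [-2.4, 0.5, 15.7]
width: 0.004
finger_force: 8.0
```

```bash
python3 -m creep '[[1,0,-4,0,0],[1,0,-4,0,0],[1,0,-4,0,0],[1,0,-4,0,0],[1,0,-4,0,0],[1,0,-4,0,0],[1,0,0,0,0]]'; python3 - <<'E'
from cell import r
from h import *
np.set_printoptions(precision=1,suppress=True)
s=r.get_state();print(s['ee_pos'],s['contact_force']);p=r.camera_params("wrist");f=r.grab_frame("wrist")
cv2.imwrite("pics/w2.png",f[...,::-1])
E
```

```text
time: 5.65
ee_pos: [556.0, 10.3, 53.6]
tcp_rot: [0.0, -0.031, 1.0, -0.0]
contact_force: [-3.5, -0.9, 16.5]
width: 0.009
finger_force: 8.1
[556.   10.3  53.6] [-3.5 -0.9 16.5]
```

View pics/w2.png

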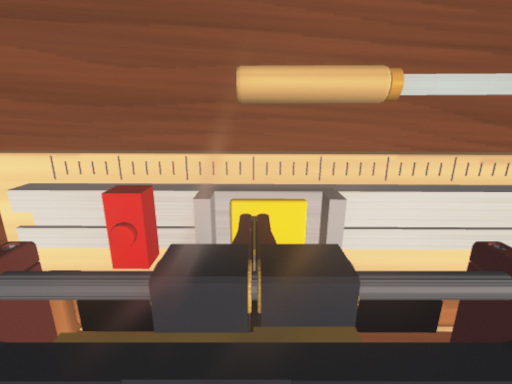

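The carriage follows the fingers. The red stop's near edge is at column 156 and the carriage's end at 196, so about 30 mm remains.

```bash
python3 -m creep '[[1,0,-4,0,0],[1,0,-4,0,0],[1,0,-4,0,0],[1,0,-4,0,0],[1,0,-4,0,0],[1,0,-3,0,0],[1,0,-2,0,0],[1,0,0,0,0]]'; python3 -m creep '[[1,0,-1,0,0],[1,0,-1,0,0],[1,0,-1,0,0],[1,0,0,0,0]]'
```

```text
time: 6.37
ee_pos: [557.4, -14.5, 53.6]
tcp_rot: [0.0, -0.031, 1.0, -0.0]
contact_force: [-3.5, -0.6, 16.4]
width: 0.001
finger_force: 8.1
time: 6.7
ee_pos: [557.6, -17.1, 53.6]
tcp_rot: [0.0, -0.031, 1.0, -0.0]
contact_force: [-3.3, -0.3, 17.2]
width: -0.0
finger_force: 8.1
```

```bash
python3 -m creep '[[1,0,-1,0,0],[1,0,-1,0,0],[1,0,0,0,0]]'; python3 -m creep '[[1,0,-1,0,0],[1,0,-1,0,0],[1,0,0,0,0]]'
```

```text
time: 6.95
ee_pos: [557.7, -19.1, 53.6]
tcp_rot: [0.0, -0.031, 1.0, -0.0]
contact_force: [-3.7, 0.4, 16.4]
width: 0.006
finger_force: 8.1
time: 7.2
ee_pos: [557.8, -21.1, 53.6]
tcp_rot: [0.0, -0.031, 1.0, -0.0]
contact_force: [-3.9, 0.0, 16.4]
width: 0.006
finger_force: 8.2
```

```bash
python3 -m creep '[[1,0,-1,0,0],[1,0,0,0,0]]'; python3 -m creep '[[1,0,-1,0,0],[1,0,0,0,0]]'
```

```text
time: 7.37
ee_pos: [557.9, -22.1, 53.6]
tcp_rot: [0.0, -0.031, 1.0, -0.0]
contact_force: [-4.0, 0.1, 16.8]
width: 0.006
finger_force: 8.2
time: 7.53
ee_pos: [558.0, -23.1, 53.6]
tcp_rot: [0.0, -0.031, 1.0, -0.0]
contact_force: [-3.2, 1.0, 15.8]
width: 0.007
finger_force: 8.2
```

```bash
python3 -m creep '[[1,0,-1,0,0],[1,0,0,0,0]]'; python3 -m creep '[[1,0,-1,0,0],[1,0,0,0,0]]'; python3 - <<'E'
from cell import r
import cv2
f=r.grab_frame("wrist")
cv2.imwrite("pics/w3.png",f[...,::-1])
E
```

```text
time: 7.7
ee_pos: [557.9, -23.4, 53.6]
tcp_rot: [0.0, -0.031, 1.0, 0.0]
contact_force: [-3.0, 3.9, 15.8]
width: 0.009
finger_force: 8.2
time: 7.87
ee_pos: [557.9, -23.5, 53.6]
tcp_rot: [0.0, -0.031, 1.0, 0.001]
contact_force: [-1.5, 6.5, 15.8]
width: 0.007
finger_force: 8.4
```

View pics/w3.png

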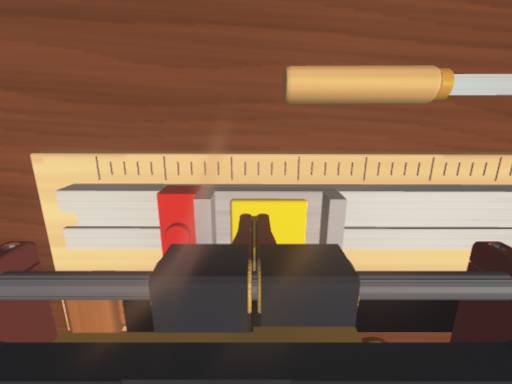

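The carriage now rests against the red stop: no gap at column 196, and the side force has risen to 6.5 N. I'll ease off the side push a little, then lift straight up.

```bash
python3 -m creep '[[1,0,0.8,0,0],[1,0,0,0,0]]'; python3 -m creep '[[1,0,0,-1.5,0],[1,0,0,-2,0],[1,0,0,-3,0],[1,0,0,-5,0],[1,0,0,-10,0],[1,0,0,0,0]]'; python3 -m creep '[[1,0,0,-30,0],[1,0,0,-35,0],[1,0,0,-35,0],[1,0,0,-35,0],[1,0,0,0,0],[1,0,0,0,0],[1,0,0,0,0]]'; python3 - <<'E'
from cell import r
from h import *
np.set_printoptions(precision=1,suppress=True)
s=r.get_state();print(s['ee_pos'],s['contact_force']);p=r.camera_params("wrist");f=r.grab_frame("wrist")
cv2.imwrite("pics/w4.png",f[...,::-1])
cv2.imwrite("pics/top4.png",cv2.resize(r.grab_frame("top")[100:280,80:400,::-1],None,fx=2.5,fy=2.5))
E
```

```text
time: 8.08
ee_pos: [557.9, -23.4, 53.6]
tcp_rot: [0.0, -0.031, 1.0, 0.0]
contact_force: [-2.7, 3.4, 17.4]
width: 0.004
finger_force: 8.3
time: 8.58
ee_pos: [558.7, -24.5, 75.2]
tcp_rot: [0.001, -0.031, 1.0, -0.0]
contact_force: [0.1, -0.3, -0.1]
width: 0.004
finger_force: 0.0
time: 9.17
ee_pos: [557.4, -24.2, 208.4]
tcp_rot: [-0.0, -0.031, 1.0, -0.0]
contact_force: [0.8, 0.2, -0.0]
width: 0.007
finger_force: 0.0
[557.4 -24.2 208.4] [ 0.8  0.2 -0. ]
```

View pics/w4.png

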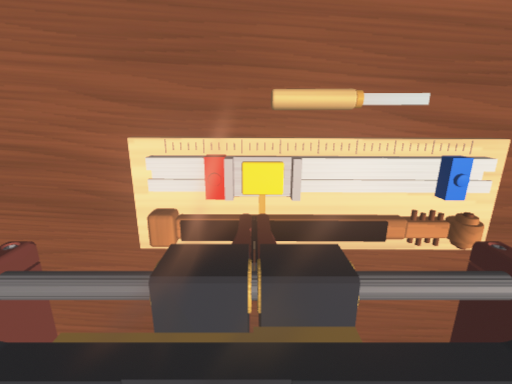

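View pics/top4.png

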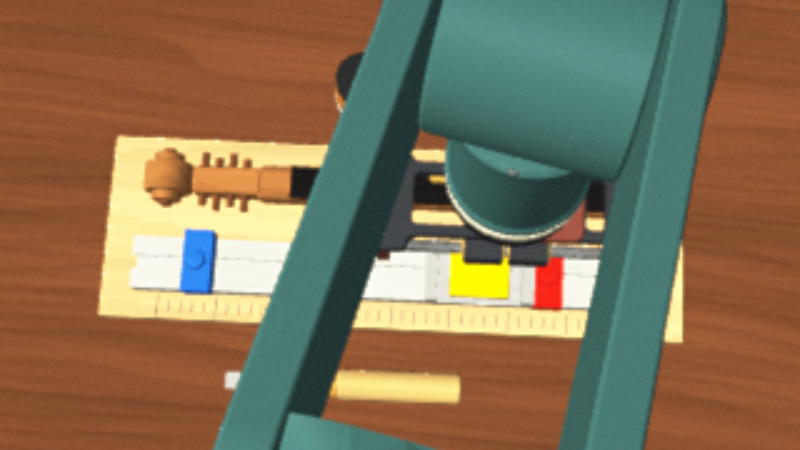

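The wrist view shows the carriage's end wall touching the red stop at column 225 with the pad free. The top view agrees, and the hand is clear at z = 208 mm.

```bash
python3 -c "
from cell import r
print(r.sign_off())"
```

```text
the job is handed in; nothing more can be done
None
```

The carriage rests against the red stop, the pad was released and the hand taken clear. The chisel, jar and plane were not touched, and the job was handed in at about 9 s.

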